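# Close up the red notebooks and lock their divider

## Task

In the notebook tray, slide the divider of the lane that holds the red notebooks inwards until they are pushed snugly up against the centre partition, then turn that divider's clamp knob a quarter turn clockwise to lock it there. Leave the other lane's divider where it is, with its knob free.

Things in the scene. Friction and masses are not known exactly. Their poses are not given: they have to be found in the camera images.
- tray: Fixed grey tray 270 (x) x 620 mm (y), deck 10 mm above table; origin: centre of underside. White partition (6 mm thick, 54 high) at y=0 parts left lane (y>0) and right lane (y<0). Rail along y at x=-115 mm carries one sliding divider per lane, outside the notebooks. With a pack snug between partition and blade, the knob axis is 128 mm from y=0 (free limit 120 mm).
- red_notebooks: Banded pack of four red spiral notebooks lying flat in the left or right lane, 150 mm (x) by 100 mm (y) by 36 mm high, 0.3 to 0.55 kg, loose, about 25 to 70 mm short of the partition and slightly skewed; takes 1 to 5 N to push. Origin: centre of its underside. An equal yellow pack lies in the other lane.
- knob_left_grip (a point): Clamp knob of the left (tray +y) divider; point on its axis, 78 mm up. Black bar 46 mm long (x), 14 thick (y), 23 mm below to 11 above this point; white line on top. Starts free, bar 0-15 deg clockwise of tray x; clockwise from above to the stop (bar along tray y), 0.2 N m, locks. Slides with the divider along tray y, 2 N when free. Blue blade (top 54 mm up): inner face 25 mm inward of axis.
- knob_right_grip (a point): Clamp knob of the right (tray -y) divider; point on its axis, 78 mm up. Black bar 46 mm long (x), 14 thick (y), 23 mm below to 11 above this point; white line on top. Starts free, bar 0-15 deg clockwise of tray x; clockwise from above to the stop (bar along tray y), 0.2 N m, locks. Slides with the divider along tray y, 2 N when free. Blue blade (top 54 mm up): inner face 25 mm inward of axis.
Things that resemble listed ones, but are neither listed nor needed, are in the scene too. What is meant by the red_notebooks is not blue or grey, and is the smaller of those in its own colour.

How it is judged:
By the outcome, as a careful person would: the job done as asked, in the order asked, and still so for the second after the job is handed in, with the robot touching nothing.
It also fails if it takes over 35 s, if anything falls off the work surface, if the arm or the gripper's body presses on something with over 40 N, if the wrist force passes 120 N, or if a joint passes its speed limit or range.

## Robot

A 6-joint arm with a two-finger parallel gripper is mounted at the origin on the work surface. World frame = base frame: x ahead of the robot, y to its left, z up, the work surface at z = 0. Lengths are in m, angles in rad, forces in N, time in s.
With the tool pointing down it reaches from about 0.35 to 0.775 m from the base axis. Payload 5.5 kg.
Tool frame: the origin (TCP) lies midway between the tips of the shut fingers; the grasp point (between the pads) lies 19 mm behind it; z points along the fingers, y is the line along which they close (so a half turn about z gives the same grasp; the last joint's range is limited). The gripper opens to 85 mm and grips with 20 to 120 N. Pads are 22 mm wide; open, the fingers measure 114 mm over their backs; the gripper's body (76 mm by 85 mm) begins 54 mm behind the grasp point. The pads swing forward as they close: fully open they stand 13 mm farther back than shut.
Start: joints at [-1.296, 0.313, 0.046, 1.304, 0, 1.431], TCP at [0.232, -0.526, 0.231] pointing down, gripper open.
Joint ranges: [-2.76, 2.76], [-0.86, 1.69], [-1.03, 1.26], [-2.2, 2.34], [-1.47, 1.5], [-3.14, 3.14]. Speed limits (rad/s): [2.57, 2.57, 3.14, 3.14, 3.14, 3.14].

## Interface

Orientations are given as a unit quaternion [w, x, y, z].
In Python, from workcell import env gives the robot as it stands. The module is installed in compiled form; this text tells all that it offers.
- The arm moves only by the tool carry_out, never from a script. Its argument "series" is a list of rows, each an object with "delta_rot": the turn, a rotation vector about the world's x, y, z normalised to -1 to 1, where 1 is 0.1 rad, a list of three; "travel": the shift along the world's x, y, z normalised to -1 to 1, where 1 is 0.025 m, a list of three; "fingers": the closure, from -1 (fully open) to 1 (shut). In form: [{"delta_rot": [ax, ay, az], "travel": [tx, ty, tz], "fingers": fingers}, ...]. A call has 1 to 5 rows; each row shifts and turns the commanded pose from where the row before left it; what a row does not reach is not made up. A row lasts 1/8 s, in which the tool goes at most 62.5 mm and 10.7 degrees, less where a joint would pass 70% of its speed; a pose out of reach is approached as far as the arm can. A call with a number of a shift or a turn outside -1 to 1 is refused whole. A call with a gripper value outside its range is refused whole. The fingers move at their own pace and stop on an object; "squeeze" is the grip in N (left out, the last holds). Time passes only in rows, so rows that do not move let the fingers close. It gives the time, the measured TCP pose, the force, the opening and the grip force at its end, in the units of the state.
- env.get_state(): the state, without advancing time (a new reading comes with each control period).
- env.read_camera(name): name is "side" or "top" or "wrist"; returns a dict with "color" (420x560x3 uint8, red, green, blue), "fx", "fy", "cx", "cy" (pixels), "D" ([k1, k2, p1, p2, k3] as OpenCV has them; the pictures are not rectified), "world_from_camera" (4x4, takes a point from camera to world coordinates); the wrist camera has in their place "hand_eye" (4x4, takes a point from camera to tool coordinates, whose origin is the TCP and whose axes are the flange's). Camera axes: x right, y up, looking along -z (the intrinsics and any distortion apply to the point x, -y, -z); pixel columns grow to the right and rows downward; lengths in m; the calibration is good to about 2 mm. A picture is of the moment at which its call begins: read the wrist's pose just before it. There is no depth.
- env.hand_in(): hands the job in; it is judged then, once.
The state is a dict: "clock": time; "joint_pos": joint angles; "qvel": joint speeds; "tau": joint torques, N m; "tcp_pos": TCP position; "orientation": TCP orientation; "wrist_force": force on the tool from outside, world axes, zero at the start; "ft_torque": the same for the moment, N m; "finger_gap": finger opening in m; "grip_force": force on a finger pad.
Only numpy, scipy, OpenCV 4.12 (cv2) and the standard library are available. Lean on these libraries where they do the work, as an engineer would, in place of code of your own. Each camera call takes 0.05 s, during which the arm holds its last target. There are 200 camera calls.

## Working session

There is one attempt and no reset: what is moved stays moved. The work goes in short steps, Python scripts to look and compute and a tool call to move; the robot and the scene stay as the last step left them, time stands still between calls to the robot, and variables do not carry over. Pictures are saved under pics/ and viewed, at most 10 in all, crops included, and the job is handed in when it is done.

Besides the shell and the picture viewer there is one more tool, called after "Emit:" by a JSON object that holds its "name" and its "arguments", one argument or row to a line. carry_out: Moves the arm, as the interface text tells. Its arguments: {"type":"object","properties":{"series":{"type":"array","items":{"type":"object","properties":{"delta_rot":{"type":"array","items":{"type":"number"}},"travel":{"type":"array","items":{"type":"number"}},"fingers":{"type":"number"}}}},"squeeze":{"type":"number"}},"required":["series"]}

```bash
mkdir -p pics; cat > h.py <<'E'
import numpy as np,cv2,pickle
from workcell import env
def ray(c,u,v):
    K=np.array([[c['fx'],0,c['cx']],[0,c['fy'],c['cy']],[0,0,1.]])
    p=cv2.undistortPoints(np.array([[[u,v]]],float),K,np.array(c['D'],float))[0,0]
    T=np.array(c['world_from_camera']); d=T[:3,:3]@np.array([p[0],-p[1],-1]); return T[:3,3],d/np.linalg.norm(d)
def atz(c,u,v,z):
    o,d=ray(c,u,v); return o+d*(z-o[2])/d[2]
def tri(c1,p1,c2,p2):
    o1,d1=ray(c1,*p1);o2,d2=ray(c2,*p2)
    s=np.linalg.lstsq(np.c_[d1,-d2],o2-o1,rcond=None)[0]
    a=o1+s[0]*d1;b=o2+s[1]*d2; return (a+b)/2,np.linalg.norm(a-b)
def shot(name,fn):
    from scipy.spatial.transform import Rotation as R
    s=env.get_state(); c=env.read_camera(name)
    if 'hand_eye' in c:
        T=np.eye(4);q=s['orientation'];T[:3,:3]=R.from_quat([q[1],q[2],q[3],q[0]]).as_matrix();T[:3,3]=s['tcp_pos'];c['world_from_camera']=T@np.array(c['hand_eye'])
    pickle.dump(c,open(f'pics/{fn}.pkl','wb')); cv2.imwrite(f'pics/{fn}.png',c['color'][:,:,::-1]); return c
def load(fn): return pickle.load(open(f'pics/{fn}.pkl','rb'))
E
python3 - <<'E'
from h import *
for n in('top','side'):
    c=shot(n,n+'0'); print(n,np.round(c['world_from_camera'],3).tolist(),c['fx'])
s=env.get_state();print(s['clock'],s['orientation'],s['tcp_pos'],s['finger_gap'])
E
```

```text
top [[-0.026, 0.981, -0.194, 0.154], [-1.0, -0.025, 0.006, -0.148], [0.001, 0.194, 0.981, 1.667], [0.0, 0.0, 0.0, 1.0]] 538.0937965798983
side [[0.962, 0.122, -0.244, 0.161], [-0.272, 0.498, -0.824, -1.212], [0.021, 0.859, 0.512, 0.736], [0.0, 0.0, 0.0, 1.0]] 425.9385455836974
0.1 [-8.56783213e-04  9.78574268e-01  2.05892358e-01 -6.70157962e-05] [ 0.23157485 -0.52578231  0.23047309] 0.08486228736859841
```

View pics/top0.png

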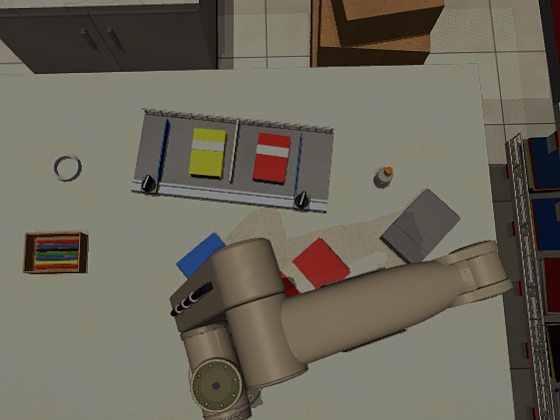

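View pics/side0.png

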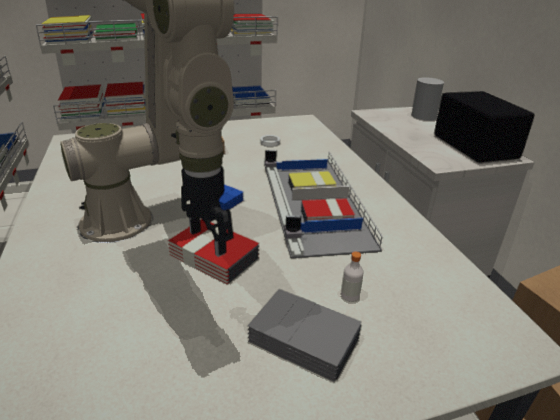

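The top view shows the red pack (272,157) in the right-hand lane, with the right knob at about (302,200) and the partition at about (235,150). In the side view the right knob is at about (293,218). I'll enlarge both to measure them.

```bash
python3 - <<'E'
from h import *
a=cv2.imread('pics/top0.png')[95:220,225:345]; b=cv2.imread('pics/side0.png')[150:265,255:390]
a=cv2.resize(a,None,fx=4.0,fy=4.0,interpolation=cv2.INTER_CUBIC)[:460,:480]
a=cv2.resize(cv2.imread('pics/top0.png')[120:220,225:340],None,fx=5,fy=5,interpolation=cv2.INTER_CUBIC)
cv2.imwrite('pics/ca.png',a)
cv2.imwrite('pics/cb.png',cv2.resize(b,None,fx=5,fy=5,interpolation=cv2.INTER_CUBIC))
E
```

```text
(no output)
```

View pics/ca.png

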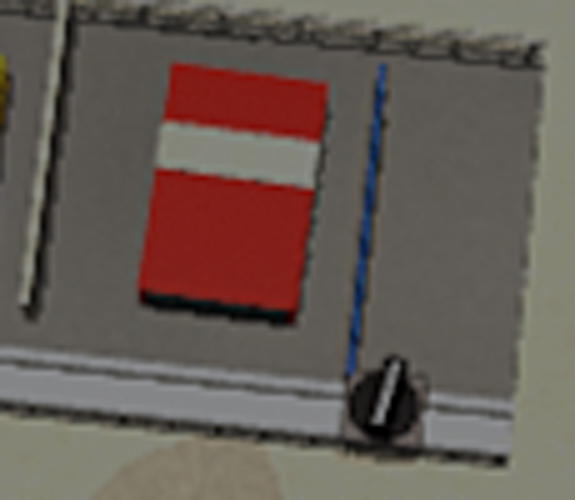

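View pics/cb.png

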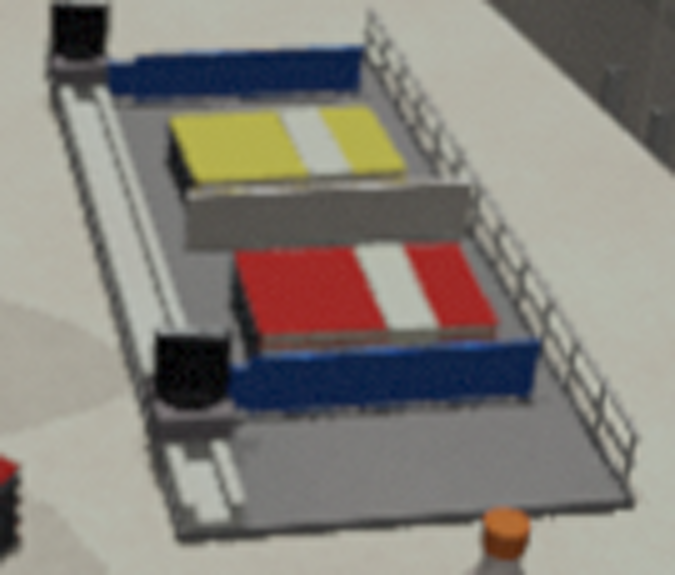

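The right knob's top is near (302.5,198) in the top image and (293.6,217.5) in the side image. The blade runs from crop (382,65) to (350,375), and the partition from (62,0) to (28,310).

```bash
python3 - <<'E'
from h import *
t=load('top0');s=load('side0')
A=lambda x,y:((x+.5)/5-.5+225,(y+.5)/5-.5+120)
B=lambda x,y:((x+.5)/5-.5+255,(y+.5)/5-.5+150)
print('knob tri',tri(t,A(388,391),s,B(193,340)))
print('knob z89',atz(t,*A(388,391),.089), 'line',atz(t,*A(398,360),.089),atz(t,*A(378,422),.089))
b1,b2=atz(t,*A(383,65),.054),atz(t,*A(350,375),.054); print('blade',b1,b2)
p1,p2=atz(t,*A(62,0),.054),atz(t,*A(28,305),.054); print('part',p1,p2)
e1,e2=atz(t,*A(0,406),.01),atz(t,*A(505,464),.01);print('edge',e1,e2)
for a,b in((b1,b2),(p1,p2)): d=a-b; print(np.degrees(np.arctan2(d[1],d[0])))
d=e1-e2;print(np.degrees(np.arctan2(-d[0],d[1])))
yaw=np.radians(-6.5)
# far tray corners full image
for p in((131,192),(146,109),(333,129)): print(p,atz(t,*p,.01))
for q in ((239,340),(228,405)): print('blade side',0)
print('red',[atz(t,*A(*q),.046) for q in((172,64),(328,84),(296,314),(140,291))])
E
```

```text
knob tri (array([ 0.51072525, -0.24004641,  0.08432722]), np.float64(0.001998697570092739))
knob z89 [ 0.51067364 -0.23997884  0.089     ] line [ 0.52966306 -0.24668171  0.089     ] [ 0.49177206 -0.23330728  0.089     ]
blade [ 0.72912264 -0.24632646  0.054     ] [ 0.52927457 -0.21898946  0.054     ]
part [ 0.77752686 -0.04465918  0.054     ] [ 0.57876163 -0.02133122  0.054     ]
edge [5.25081096e-01 4.00042222e-04 1.00000000e-02] [ 0.47971268 -0.3163686   0.01      ]
-7.789086695074986
-6.693859690898131
-8.150619914572813
(131, 192) [0.56119572 0.29661449 0.01      ]
(146, 109) [0.83895572 0.25515922 0.01      ]
(333, 129) [ 0.75451078 -0.35247959  0.01      ]
blade side 0
blade side 0
red [array([ 0.73602035, -0.11328053,  0.046     ]), array([ 0.72023181, -0.2116059 ,  0.046     ]), array([ 0.57086327, -0.18707408,  0.046     ]), array([ 0.58808205, -0.09045919,  0.046     ])]
```

Emit:
{"name": "carry_out", "arguments": {
  "series": [
    {"delta_rot": [0,0,1],"travel": [0.5,0.5,0],"fingers": -1},
    {"delta_rot": [0,0,1],"travel": [0.5,0.5,0],"fingers": -1},
    {"delta_rot": [0,0,1],"travel": [0.5,0.5,0],"fingers": -1},
    {"delta_rot": [0,0,1],"travel": [0.5,0.5,0],"fingers": -1},
    {"delta_rot": [0,0,1],"travel": [0.5,0.5,0],"fingers": -1}
  ]
}}

```text
clock: 0.72
tcp_pos: [0.2945, -0.4631, 0.2308]
orientation: [-0.0, 0.896, 0.443, 0.0]
wrist_force: [0.4, -0.6, -0.4]
finger_gap: 0.0852
grip_force: 0.0
```

Emit:
{"name": "carry_out", "arguments": {
  "series": [
    {"delta_rot": [0,0,1],"travel": [0.5,0.5,0],"fingers": -1},
    {"delta_rot": [0,0,1],"travel": [0.5,0.5,0],"fingers": -1},
    {"delta_rot": [0,0,1],"travel": [0.5,0.5,0],"fingers": -1},
    {"delta_rot": [0,0,1],"travel": [0.5,0.5,0],"fingers": -1},
    {"delta_rot": [0,0,1],"travel": [0.5,0.5,0],"fingers": -1}
  ]
}}

```text
clock: 1.35
tcp_pos: [0.357, -0.4006, 0.2308]
orientation: [-0.0, 0.759, 0.651, 0.0]
wrist_force: [0.1, 1.2, -0.3]
finger_gap: 0.0855
grip_force: 0.0
```

Emit:
{"name": "carry_out", "arguments": {
  "series": [
    {"delta_rot": [0,0,1],"travel": [0.5,0.5,0],"fingers": -1},
    {"delta_rot": [0,0,1],"travel": [0.5,0.5,0],"fingers": -1},
    {"delta_rot": [0,0,1],"travel": [0.5,0.5,0],"fingers": -1},
    {"delta_rot": [0,0,1],"travel": [0.5,0.5,0],"fingers": -1},
    {"delta_rot": [0,0,1],"travel": [0.5,0.5,0],"fingers": -1}
  ]
}}

```text
clock: 1.98
tcp_pos: [0.4194, -0.3381, 0.2308]
orientation: [-0.0, 0.574, 0.819, 0.0]
wrist_force: [0.0, -0.0, -0.4]
finger_gap: 0.0856
grip_force: 0.0
```

Emit:
{"name": "carry_out", "arguments": {
  "series": [
    {"delta_rot": [0,0,1],"travel": [0.5,0.5,0],"fingers": -1},
    {"delta_rot": [0,0,1],"travel": [0.5,0.5,0],"fingers": -1},
    {"delta_rot": [0,0,1],"travel": [0.5,0.5,0],"fingers": -1},
    {"delta_rot": [0,0,1],"travel": [0.5,0.5,0],"fingers": -1},
    {"delta_rot": [0,0,1],"travel": [0.5,0.5,0],"fingers": -1}
  ]
}}

```text
clock: 2.6
tcp_pos: [0.4819, -0.2757, 0.2308]
orientation: [-0.0, 0.354, 0.935, 0.0]
wrist_force: [0.9, 0.4, 0.2]
finger_gap: 0.0854
grip_force: 0.0
```

```bash
python3 - <<'E'
from h import *
c=shot('wrist','w1'); s=env.get_state(); print(s['clock'],s['tcp_pos'],s['orientation'],s['joint_pos'],s['wrist_force']); print(np.round(c['hand_eye'],3).tolist())
E
```

```text
2.65 [ 0.48304003 -0.27429829  0.23080215] [-2.04193122e-04  3.51818506e-01  9.36067858e-01  8.13312244e-04] [-0.66175225  0.2758654  -0.00624002  1.28956497  0.00143133  0.05727359] [-0.05274676  0.6231286   0.2009202 ]
[[-0.0, 0.946, 0.325, 0.083], [1.0, 0.0, 0.001, -0.001], [0.001, 0.325, -0.946, -0.142], [0.0, 0.0, 0.0, 1.0]]
```

View pics/w1.png

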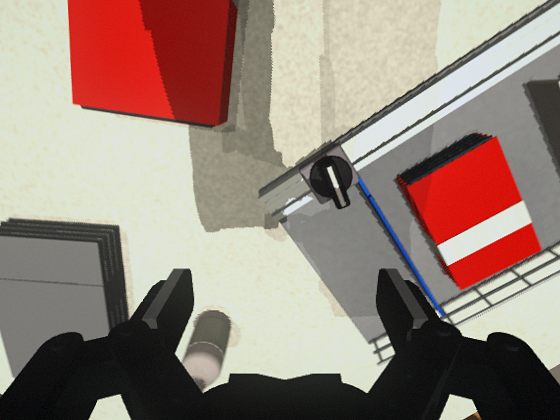

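The wrist view shows the right knob's white line from about (331,168) to (342,207). The blade runs from (361,180) to (441,314).

```bash
python3 - <<'E'
from h import *
c=load('w1');t=load('top0')
a,b=atz(c,331,168,.089),atz(c,342,207,.089);m=(a+b)/2
print(a,b,m,np.degrees(np.arctan2((b-a)[1],(b-a)[0])),np.linalg.norm(a-b))
a,b=atz(c,361,179,.054),atz(c,441,315,.054);print('blade',a,b,np.degrees(np.arctan2((b-a)[1],(b-a)[0])))
print(tri(t,(302.6,198.2),c,(336.5,187.5)))
for p in((261,194),(560,5)):print('edge',atz(c,*p,.01))
print('red',[atz(c,*q,.046) for q in((398,179),(492,134),(541,247),(462,289))])
E
```

```text
[ 0.49306729 -0.23141883  0.089     ] [ 0.52856807 -0.24689073  0.089     ] [ 0.51081768 -0.23915478  0.089     ] -23.548458866730268 0.03872576875567467
blade [ 0.53118076 -0.21699555  0.054     ] [ 0.72706032 -0.24580062  0.054     ] -8.365673351311353
(array([ 0.5071746 , -0.23945437,  0.09909158]), np.float64(0.002179027970927935))
edge [ 0.48354406 -0.31516663  0.01      ]
edge [0.53596752 0.04193082 0.01      ]
red [array([ 0.55953167, -0.1879411 ,  0.046     ]), array([ 0.58400967, -0.08999674,  0.046     ]), array([ 0.73266243, -0.11111373,  0.046     ]), array([ 0.71994771, -0.20783687,  0.046     ])]
```

Emit:
{"name": "carry_out", "arguments": {
  "series": [
    {"delta_rot": [0,0,0.9],"travel": [0.29,0.36,-0.7],"fingers": -1},
    {"delta_rot": [0,0,0.9],"travel": [0.29,0.36,-0.7],"fingers": -1},
    {"delta_rot": [0,0,0.9],"travel": [0.29,0.36,-0.7],"fingers": -1},
    {"delta_rot": [0,0,0.9],"travel": [0.29,0.36,-0.7],"fingers": -1}
  ]
}}

```text
clock: 3.15
tcp_pos: [0.5104, -0.2401, 0.1604]
orientation: [-0.0, 0.182, 0.983, 0.0]
wrist_force: [-0.2, -0.7, -0.6]
finger_gap: 0.0855
grip_force: 0.0
```

Emit:
{"name": "carry_out", "arguments": {
  "series": [
    {"delta_rot": [0,0,0],"travel": [0,0,-0.98],"fingers": -1},
    {"delta_rot": [0,0,0],"travel": [0,0,-0.98],"fingers": -1},
    {"delta_rot": [0,0,0],"travel": [0,0,-0.98],"fingers": -1},
    {"delta_rot": [0,0,0],"travel": [0,0,-0.98],"fingers": -1}
  ]
}}

```text
clock: 3.65
tcp_pos: [0.5102, -0.2404, 0.0622]
orientation: [-0.0, 0.183, 0.983, 0.0]
wrist_force: [0.6, 0.5, -0.8]
finger_gap: 0.0856
grip_force: 0.0
```

Emit:
{"name": "carry_out", "arguments": {
  "series": [
    {"delta_rot": [0,0,0],"travel": [0,0,0],"fingers": 1},
    {"delta_rot": [0,0,0],"travel": [0,0,0],"fingers": 1},
    {"delta_rot": [0,0,0],"travel": [0,0,0],"fingers": 1},
    {"delta_rot": [0,0,0],"travel": [0,0,0],"fingers": 1},
    {"delta_rot": [0,0,0],"travel": [0,0,0],"fingers": 1}
  ],
  "squeeze": 30
}}

```text
clock: 4.28
tcp_pos: [0.5114, -0.2406, 0.0644]
orientation: [0.001, 0.182, 0.983, -0.0]
wrist_force: [0.7, 2.0, 4.7]
finger_gap: 0.0134
grip_force: 33.0
```

Emit:
{"name": "carry_out", "arguments": {
  "series": [
    {"delta_rot": [0,0,0],"travel": [0.057,0.396,0.03],"fingers": 1},
    {"delta_rot": [0,0,0],"travel": [0.057,0.396,0.03],"fingers": 1},
    {"delta_rot": [0,0,0],"travel": [0.057,0.396,0],"fingers": 1},
    {"delta_rot": [0,0,0],"travel": [0.057,0.396,0],"fingers": 1},
    {"delta_rot": [0,0,0],"travel": [0.057,0.396,0],"fingers": 1}
  ]
}}

```text
clock: 4.9
tcp_pos: [0.518, -0.1907, 0.0646]
orientation: [0.0, 0.182, 0.983, -0.001]
wrist_force: [2.7, -5.1, -5.0]
finger_gap: 0.0133
grip_force: 30.6
```

Emit:
{"name": "carry_out", "arguments": {
  "series": [
    {"delta_rot": [0,0,0],"travel": [0.057,0.396,0],"fingers": 1},
    {"delta_rot": [0,0,0],"travel": [0.057,0.396,0],"fingers": 1},
    {"delta_rot": [0,0,0],"travel": [0.057,0.396,0],"fingers": 1},
    {"delta_rot": [0,0,0],"travel": [0.029,0.198,0],"fingers": 1}
  ]
}}

```text
clock: 5.4
tcp_pos: [0.5227, -0.1558, 0.0646]
orientation: [-0.0, 0.182, 0.983, -0.001]
wrist_force: [1.7, -5.7, -5.3]
finger_gap: 0.0133
grip_force: 30.6
```

Emit:
{"name": "carry_out", "arguments": {
  "series": [
    {"delta_rot": [0,0,0],"travel": [0.014,0.1,0],"fingers": 1},
    {"delta_rot": [0,0,0],"travel": [0.014,0.1,0],"fingers": 1},
    {"delta_rot": [0,0,0],"travel": [0.014,0.1,0],"fingers": 1}
  ]
}}

```text
clock: 5.78
tcp_pos: [0.5237, -0.1486, 0.0646]
orientation: [-0.0, 0.183, 0.983, 0.0]
wrist_force: [2.2, -5.2, -6.6]
finger_gap: 0.0134
grip_force: 30.5
```

Emit:
{"name": "carry_out", "arguments": {
  "series": [
    {"delta_rot": [0,0,0],"travel": [0.014,0.1,0],"fingers": 1},
    {"delta_rot": [0,0,0],"travel": [0,0,0],"fingers": 1}
  ]
}}

```text
clock: 6.02
tcp_pos: [0.5241, -0.1457, 0.0646]
orientation: [-0.0, 0.182, 0.983, 0.0]
wrist_force: [2.9, -2.6, -7.7]
finger_gap: 0.0135
grip_force: 30.3
```

Emit:
{"name": "carry_out", "arguments": {
  "series": [
    {"delta_rot": [0,0,0],"travel": [0.01,0.06,0],"fingers": 1},
    {"delta_rot": [0,0,0],"travel": [0.01,0.06,0],"fingers": 1}
  ]
}}

```text
clock: 6.28
tcp_pos: [0.5245, -0.1431, 0.0646]
orientation: [-0.0, 0.182, 0.983, 0.0]
wrist_force: [1.7, -4.0, -8.1]
finger_gap: 0.0133
grip_force: 30.2
```

Emit:
{"name": "carry_out", "arguments": {
  "series": [
    {"delta_rot": [0,0,0],"travel": [0.01,0.06,0],"fingers": 1},
    {"delta_rot": [0,0,0],"travel": [0,0,0],"fingers": 1}
  ]
}}

```text
clock: 6.52
tcp_pos: [0.5247, -0.1413, 0.0646]
orientation: [-0.0, 0.182, 0.983, 0.0]
wrist_force: [2.0, -3.3, -9.2]
finger_gap: 0.0131
grip_force: 30.1
```

Emit:
{"name": "carry_out", "arguments": {
  "series": [
    {"delta_rot": [0,0,0],"travel": [0.01,0.06,0],"fingers": 1},
    {"delta_rot": [0,0,0],"travel": [0.01,0.06,0],"fingers": 1}
  ]
}}

```text
clock: 6.78
tcp_pos: [0.525, -0.1394, 0.0646]
orientation: [-0.0, 0.183, 0.983, -0.001]
wrist_force: [-0.3, -9.3, -10.5]
finger_gap: 0.0134
grip_force: 30.1
```

```bash
python3 - <<'E'
from h import *
c=shot('top','t2')
cv2.imwrite('pics/ct2.png',cv2.resize(c['color'][110:210,190:320,::-1],None,fx=5,fy=5,interpolation=cv2.INTER_CUBIC))
E
```

```text
(no output)
```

View pics/ct2.png

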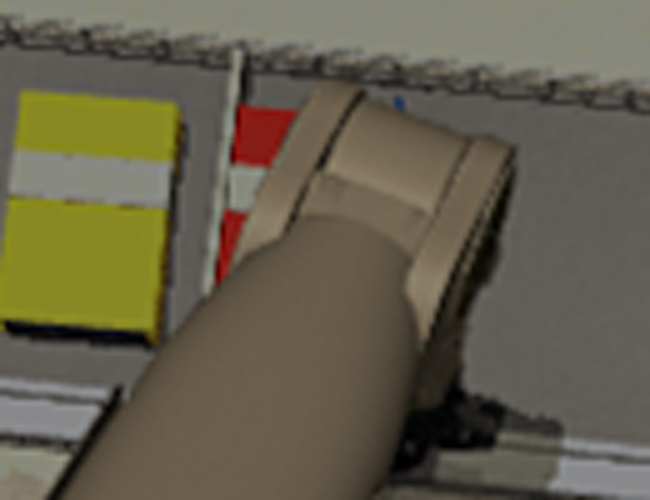

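The red pack now meets the partition at crop (235,110–280), and the force is rising. I'll press a little more.

Emit:
{"name": "carry_out", "arguments": {
  "series": [
    {"delta_rot": [0,0,0],"travel": [0.006,0.04,-0.02],"fingers": 1},
    {"delta_rot": [0,0,0],"travel": [0,0,0],"fingers": 1}
  ]
}}

```text
clock: 7.08
tcp_pos: [0.525, -0.1394, 0.0646]
orientation: [-0.0, 0.183, 0.983, -0.002]
wrist_force: [-1.3, -9.3, -7.0]
finger_gap: 0.0133
grip_force: 30.3
```

Emit:
{"name": "carry_out", "arguments": {
  "series": [
    {"delta_rot": [0,0,0],"travel": [0.006,0.04,-0.02],"fingers": 1},
    {"delta_rot": [0,0,0],"travel": [0,0,0],"fingers": 1}
  ]
}}

```text
clock: 7.32
tcp_pos: [0.525, -0.1393, 0.0646]
orientation: [-0.0, 0.183, 0.983, -0.003]
wrist_force: [-3.1, -12.6, -4.0]
finger_gap: 0.0134
grip_force: 30.7
```

Emit:
{"name": "carry_out", "arguments": {
  "series": [
    {"delta_rot": [0,0,0],"travel": [0,0,0],"fingers": 1},
    {"delta_rot": [0,0,-0.8],"travel": [0,0,0],"fingers": 1},
    {"delta_rot": [0,0,-0.8],"travel": [0,0,0],"fingers": 1},
    {"delta_rot": [0,0,-0.8],"travel": [0,0,0],"fingers": 1},
    {"delta_rot": [0,0,-0.8],"travel": [0,0,0],"fingers": 1}
  ],
  "squeeze": 60
}}

```text
clock: 7.95
tcp_pos: [0.5248, -0.1398, 0.0647]
orientation: [0.0, 0.339, 0.941, -0.003]
wrist_force: [-4.8, -14.1, -3.1]
finger_gap: 0.0127
grip_force: 62.3
```

Emit:
{"name": "carry_out", "arguments": {
  "series": [
    {"delta_rot": [0,0,-0.8],"travel": [0,0,0],"fingers": 1},
    {"delta_rot": [0,0,-0.8],"travel": [0,0,0],"fingers": 1},
    {"delta_rot": [0,0,-0.8],"travel": [0,0,0],"fingers": 1},
    {"delta_rot": [0,0,-0.8],"travel": [0,0,0],"fingers": 1}
  ]
}}

```text
clock: 8.45
tcp_pos: [0.5243, -0.1402, 0.0646]
orientation: [0.001, 0.485, 0.875, -0.004]
wrist_force: [-5.6, -14.4, -1.9]
finger_gap: 0.0125
grip_force: 62.4
```

Emit:
{"name": "carry_out", "arguments": {
  "series": [
    {"delta_rot": [0,0,-0.8],"travel": [0,0,0],"fingers": 1},
    {"delta_rot": [0,0,-0.8],"travel": [0,0,0],"fingers": 1},
    {"delta_rot": [0,0,-0.8],"travel": [0,0,0],"fingers": 1},
    {"delta_rot": [0,0,-0.8],"travel": [0,0,0],"fingers": 1},
    {"delta_rot": [0,0,-0.8],"travel": [0,0,0],"fingers": 1}
  ]
}}

```text
clock: 9.07
tcp_pos: [0.5236, -0.1405, 0.0646]
orientation: [0.001, 0.649, 0.761, -0.004]
wrist_force: [-7.7, -16.0, -0.3]
finger_gap: 0.0131
grip_force: 62.6
```

Emit:
{"name": "carry_out", "arguments": {
  "series": [
    {"delta_rot": [0,0,-0.8],"travel": [0,0,0],"fingers": 1},
    {"delta_rot": [0,0,-0.8],"travel": [0,0,0],"fingers": 1},
    {"delta_rot": [0,0,-0.8],"travel": [0,0,0],"fingers": 1}
  ]
}}

```text
clock: 9.45
tcp_pos: [0.5231, -0.1405, 0.0646]
orientation: [0.001, 0.735, 0.678, -0.005]
wrist_force: [-9.3, -16.6, -0.2]
finger_gap: 0.0131
grip_force: 62.7
```

```bash
python3 - <<'E'
from h import *
s=env.get_state(); print(s['ft_torque'],s['wrist_force'],s['orientation'])
E
```

```text
[-3.31104578  1.88829883  0.12000942] [ -9.27889553 -16.62789316  -0.19099761] [ 0.00124409  0.73540834  0.67760698 -0.00466869]
```

Emit:
{"name": "carry_out", "arguments": {
  "series": [
    {"delta_rot": [0,0,-0.6],"travel": [0,0,0],"fingers": 1},
    {"delta_rot": [0,0,-0.6],"travel": [0,0,0],"fingers": 1},
    {"delta_rot": [0,0,-0.5],"travel": [0,0,0],"fingers": 1},
    {"delta_rot": [0,0,0],"travel": [0,0,0],"fingers": 1}
  ]
}}

```text
clock: 9.95
tcp_pos: [0.523, -0.1404, 0.0647]
orientation: [0.002, 0.788, 0.615, -0.005]
wrist_force: [-10.1, -18.1, 1.1]
finger_gap: 0.0128
grip_force: 87.0
```

```bash
python3 - <<'E'
from h import *
s=env.get_state(); print(s['ft_torque'],s['wrist_force'],s['orientation'],s['joint_pos'])
E
```

```text
[-3.48062331  2.04611848  2.03603498] [-10.1420024  -18.09785462   1.06277905] [ 0.00171748  0.78822717  0.61536202 -0.00495631] [-0.40474305  0.36005612 -0.31664509  0.89586615 -0.01034038  1.41114696]
```

The twist torque is now 2 N m, so the knob is against its stop. Next I release and rise.

Emit:
{"name": "carry_out", "arguments": {
  "series": [
    {"delta_rot": [0,0,0],"travel": [0,-0.04,0],"fingers": 0.4},
    {"delta_rot": [0,0,0],"travel": [0,0,0],"fingers": 0},
    {"delta_rot": [0,0,0],"travel": [0,0,0],"fingers": 0},
    {"delta_rot": [0,0,0],"travel": [0,0,0],"fingers": 0}
  ]
}}

```text
clock: 10.45
tcp_pos: [0.526, -0.1372, 0.064]
orientation: [0.0, 0.788, 0.615, 0.0]
wrist_force: [0.2, -0.3, -0.3]
finger_gap: 0.0427
grip_force: 0.0
```

Emit:
{"name": "carry_out", "arguments": {
  "series": [
    {"delta_rot": [0,0,0],"travel": [0,0,0.5],"fingers": 0},
    {"delta_rot": [0,0,0],"travel": [0,0,1],"fingers": 0},
    {"delta_rot": [0,0,0],"travel": [0,0,1],"fingers": 0},
    {"delta_rot": [0,0,0],"travel": [0,0,1],"fingers": 0},
    {"delta_rot": [0,0,0],"travel": [-0.5,0,1],"fingers": 0}
  ]
}}

```text
clock: 11.08
tcp_pos: [0.5139, -0.1377, 0.1781]
orientation: [0.001, 0.788, 0.615, 0.0]
wrist_force: [-1.1, -0.1, 0.0]
finger_gap: 0.0428
grip_force: 0.0
```

Emit:
{"name": "carry_out", "arguments": {
  "series": [
    {"delta_rot": [0,0,0],"travel": [-0.7,-0.8,0.5],"fingers": 0},
    {"delta_rot": [0,0,0],"travel": [-0.7,-0.8,0.5],"fingers": 0},
    {"delta_rot": [0,0,0],"travel": [-0.7,-0.8,0],"fingers": 0},
    {"delta_rot": [0,0,0],"travel": [-0.7,-0.8,0],"fingers": 0},
    {"delta_rot": [0,0,0],"travel": [-0.7,-0.8,0],"fingers": 0}
  ]
}}

```text
clock: 11.7
tcp_pos: [0.4254, -0.2382, 0.2024]
orientation: [0.001, 0.788, 0.615, 0.0]
wrist_force: [0.5, -0.0, 0.1]
finger_gap: 0.0429
grip_force: 0.0
```

Emit:
{"name": "carry_out", "arguments": {
  "series": [
    {"delta_rot": [0,0,0],"travel": [-0.5,-1,0],"fingers": 0},
    {"delta_rot": [0,0,0],"travel": [-0.5,-1,0],"fingers": 0},
    {"delta_rot": [0,0,0],"travel": [-0.5,-1,0],"fingers": 0},
    {"delta_rot": [0,0,0],"travel": [-0.5,-1,0],"fingers": 0},
    {"delta_rot": [0,0,0],"travel": [0,-1,0],"fingers": 0}
  ]
}}

```text
clock: 12.32
tcp_pos: [0.3751, -0.3634, 0.2024]
orientation: [0.0, 0.789, 0.615, 0.0]
wrist_force: [0.5, 0.1, -0.1]
finger_gap: 0.0428
grip_force: 0.0
```

```bash
python3 - <<'E'
from h import *
c=shot('top','t3')
cv2.imwrite('pics/ct3.png',cv2.resize(c['color'][100:215,125:285,::-1],None,fx=5,fy=5,interpolation=cv2.INTER_CUBIC))
E
```

```text
(no output)
```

View pics/ct3.png

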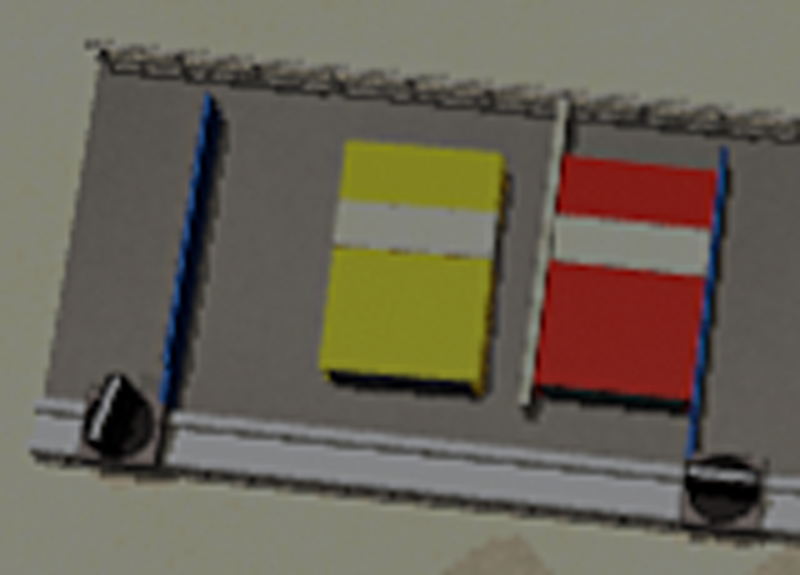

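The top view shows the red pack tight between the partition and the blade, the left divider untouched, and the right knob turned at crop (722,489). I'll check its angle with the wrist camera.

```bash
python3 - <<'E'
from h import *
c=shot('wrist','w3')
T=np.linalg.inv(c['world_from_camera'])
K=np.array([[c['fx'],0,c['cx']],[0,c['fy'],c['cy']],[0,0,1.]])
p=T@np.array([.5247,-.1413,.089,1]);q=np.array([p[0],-p[1],-p[2]])
uv=cv2.projectPoints(q.reshape(1,1,3),np.zeros(3),np.zeros(3),K,np.array(c['D'],float))[0].ravel();print(uv,p)
u,v=int(uv[0]),int(uv[1])
y0,x0=max(0,min(v-50,320)),max(0,min(u-65,430));print(x0,y0)
cv2.imwrite('pics/cw3.png',cv2.resize(c['color'][y0:y0+100,x0:x0+130,::-1],None,fx=6,fy=6,interpolation=cv2.INTER_CUBIC))
E
```

```text
[ 433.66700283 -208.22811929] [ 0.08874186  0.24587275 -0.18467911  1.        ]
368 0
```

View pics/cw3.png

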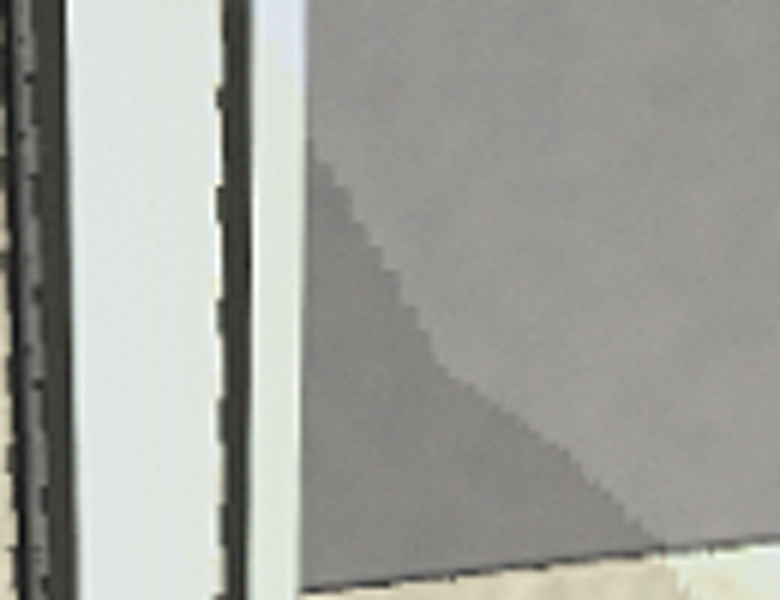

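Emit:
{"name": "carry_out", "arguments": {
  "series": [
    {"delta_rot": [0,0,0],"travel": [0.6,0.9,0],"fingers": 0},
    {"delta_rot": [0,0,0],"travel": [0.6,0.9,0],"fingers": 0},
    {"delta_rot": [0,0,0],"travel": [0.6,0.9,0],"fingers": 0},
    {"delta_rot": [0,0,0],"travel": [0.6,0.9,0],"fingers": 0},
    {"delta_rot": [0,0,0],"travel": [0.6,0.9,0],"fingers": 0}
  ]
}}

```text
clock: 13.05
tcp_pos: [0.4512, -0.2483, 0.202]
orientation: [0.0, 0.788, 0.615, 0.0]
wrist_force: [0.4, -1.2, 0.5]
finger_gap: 0.0431
grip_force: 0.0
```

Emit:
{"name": "carry_out", "arguments": {
  "series": [
    {"delta_rot": [0,0,0],"travel": [0.6,0.9,0],"fingers": 0},
    {"delta_rot": [0,0,0],"travel": [0.6,0.9,0],"fingers": 0},
    {"delta_rot": [0,0,0],"travel": [0.6,0.9,0],"fingers": 0},
    {"delta_rot": [0,0,0],"travel": [0.6,0.9,0],"fingers": 0},
    {"delta_rot": [0,0,0],"travel": [0.4,0.8,0],"fingers": 0}
  ]
}}

```text
clock: 13.68
tcp_pos: [0.521, -0.1382, 0.2019]
orientation: [-0.0, 0.788, 0.616, 0.0]
wrist_force: [0.7, -0.1, 0.7]
finger_gap: 0.0427
grip_force: 0.0
```

```bash
python3 - <<'E'
from h import *
c=shot('wrist','w4');print(env.get_state()['tcp_pos'])
cv2.imwrite('pics/cw4.png',cv2.resize(c['color'][:,:,::-1],(800,600),interpolation=cv2.INTER_CUBIC))
E
```

```text
[ 0.52176732 -0.13626998  0.20194687]
```

View pics/cw4.png

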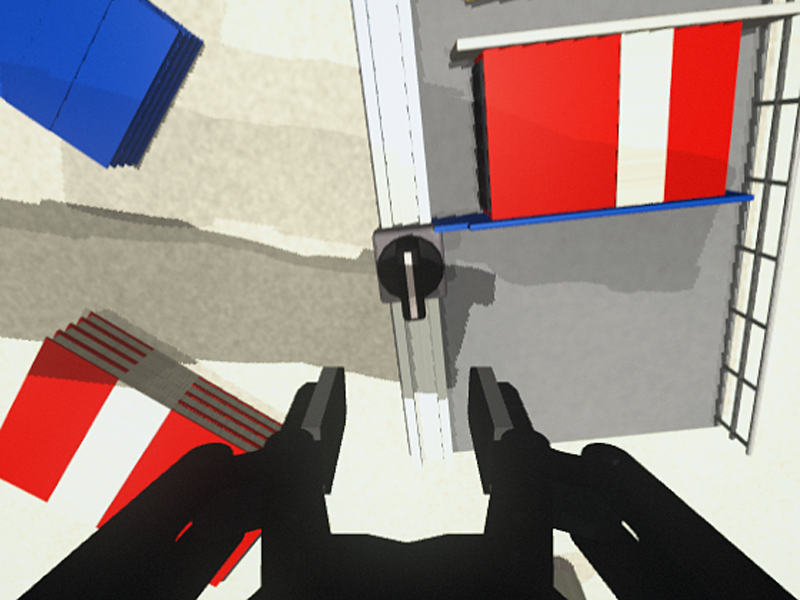

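The wrist view shows the knob's white line from (407,252) to (414,311), nearly parallel to the rail. The pack is snug from partition to blade.

```bash
python3 - <<'E'
from h import *
c=load('w4');k=.7
def ang(p,q,z):
    a,b=atz(c,p[0]*k,p[1]*k,z),atz(c,q[0]*k,q[1]*k,z);d=b-a;return np.degrees(np.arctan2(d[1],d[0])),a,b
print('line',ang((407,252),(414,311),.089));print('blade',ang((470,227),(752,198),.054));print('part',ang((458,44),(798,12),.054));print('rail',ang((353,0),(408,450),.02))
# line by fit
u0,v0=275,165;g=cv2.cvtColor(c['color'],cv2.COLOR_RGB2GRAY)[176:219,278:297]
y,x=np.nonzero(g>140);print(len(x),x.min(),x.max(),y.min(),y.max());vx,vy,a,b=cv2.fitLine(np.c_[x,y].astype(np.float32),cv2.DIST_HUBER,0,.01,.01).ravel()
P=lambda s:((a+s*vx+278)/k,(b+s*vy+176)/k);print(ang(P(-15*np.sign(vy)),P(15*np.sign(vy)),.089)[0])
E
```

```text
line (np.float64(-97.4360340398168), array([ 0.5260149, -0.1191321,  0.089    ]), array([ 0.52135507, -0.15483498,  0.089     ]))
blade (np.float64(-7.949624245249599), array([ 0.56649611, -0.12147345,  0.054     ]), array([ 0.74204601, -0.145988  ,  0.054     ]))
part (np.float64(-8.59819907450213), array([ 0.58087725, -0.01792791,  0.054     ]), array([ 0.76952271, -0.04645179,  0.054     ]))
rail (np.float64(-98.1501093037839), array([0.52826839, 0.02618414, 0.02      ]), array([ 0.48132818, -0.30157975,  0.02      ]))
116 0 13 0 42
-99.37556868357508
```

```bash
python3 -c "
from workcell import env
print(env.hand_in())"
```

```text
the job is handed in; nothing more can be done
None
```

The job is handed in: the red pack is snug against the centre partition, the right divider's knob is turned clockwise to its stop (its line measures within about 1 degree of tray y), and the left divider was not touched.

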